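# Fit the rosewood knob on the rackwork spindle

### The arm

A 6-joint arm with a two-finger parallel gripper is mounted at the origin on the work surface. World frame = base frame: x ahead of the robot, y to its left, z up, the work surface at z = 0. Lengths are in m, angles in rad, forces in N, time in s.
With the tool pointing down it reaches from about 0.325 to 0.775 m from the base axis. Payload 5.5 kg.
Tool frame: the origin (TCP) lies between the finger pads; the fingertips stand ctrl.nose_length ahead of it and the grasp point (between the pads) lies 5 mm behind it (ctrl.nose_length is the distance from the TCP to the fingertips, in m); z points along the fingers, y is the line along which they close (so a half turn about z gives the same grasp; the last joint's range is limited). The gripper opens to 85 mm and grips with 20 to 120 N. Pads are 22 mm wide; open, the fingers measure 114 mm over their backs; the gripper's body (76 mm by 85 mm) begins 54 mm behind the grasp point. The pads swing forward as they close: fully open they stand 13 mm farther back than shut.
Start: joints at [-1.389, 0.091, 1.231, -0, 1.82, -0.057], TCP at [0.142, -0.583, 0.245] pointing down, gripper open.
Joint ranges: [-2.87, 2.87], [-0.86, 2.18], [0.17, 2.46], [-1.51, 4.65], [0.06, 2.69], [-2.65, 2.65]. Speed limits (rad/s): [2.57, 2.57, 3.01, 3.14, 3.14, 3.14].

### API

Orientations are given as a unit quaternion [w, x, y, z].
In Python, from rig import ctrl, vision gives the robot as it stands. The module is installed in compiled form; this text tells all that it offers.
- The arm moves only by the tool apply_moves, never from a script. Its argument "moves" is a list of rows, each a list of 7 numbers: the shift along the world's x, y, z in cm, then the turn, a rotation vector about the world's x, y, z in rad, then the finger opening in cm, from 0 to 8.54. A call has 1 to 10 rows; each row shifts and turns the commanded pose from where the row before left it; what a row does not reach is not made up. A row lasts 1/12 s, in which the tool goes at most 41.7 mm and 7.16 degrees, less where a joint would pass 70% of its speed; a pose out of reach is approached as far as the arm can. A call with a gripper value outside its range is refused whole. The fingers move at their own pace and stop on an object; "grip_force" is the grip in N (left out, the last holds). Time passes only in rows, so rows that do not move let the fingers close. It gives the time, the measured TCP pose, the force and the opening at its end, in the units of the state.
- ctrl.read_state(): the state, without advancing time (a new reading comes with each control period).
- vision.camera(name): name is "scene" or "top" or "wrist"; returns the picture (420x560x3 uint8, red, green, blue); there is no depth.
- vision.camera_model(name): a dict with "fovy" (degrees; the focal length in pixels is half the picture's height over the tangent of half this angle, whatever the lens; pixels are square), "cx", "cy" (the principal point, pixels), "position" and "rotation" of the camera in the world; the wrist camera has in their place "tool_from_camera" (4x4, takes a point from camera to tool coordinates, whose origin is the TCP and whose axes are the flange's). Camera axes: x right, y down, z forward; pixel columns grow to the right and rows downward; lengths in m; the calibration is good to about 2 mm. The wrist camera is an equidistant fisheye: a pixel r from the principal point sees the ray r / f radians off the axis. A picture is of the moment at which its call begins: read the wrist's pose just before it. camera_model takes no time and is no camera call.
- ctrl.finish_job(): hands the job in, once; it reports no verdict.
The state is a dict: "t": time; "joint_positions": joint angles; "dq": joint speeds; "joint_efforts": joint torques, N m; "position": TCP position; "eef_rot": TCP orientation; "contact_force": force on the tool from outside, world axes, zero at the start; "torque": the same for the moment, N m; "width": finger opening in m.
Only numpy, scipy, OpenCV 4.12 (cv2) and the standard library are available. Lean on these libraries where they do the work, as an engineer would, in place of code of your own. Each camera call takes 0.05 s, during which the arm holds its last target. There are 200 camera calls.

### The job

Put the rosewood winged knob back on the brass keyed spindle of the slide carrier: turn it until the slot under it lines up with the spindle's flat tongue, lower it fully home, only then let go, and leave it sitting upright. Do not disturb the pale winged knob or the clouded glass condenser.

Things in the scene. Friction and masses are not known exactly. Their poses are not given: they have to be found in the camera images.
- rosewood_knob: Loose red-brown rosewood knob on the shelf (z = 0), 80-170 g. Round hub 64 mm wide, 30 tall; on it an upright wing to grip, 52 long, 16 thick, 30 to 62 mm above the underside, brass line on its crest. Underneath, a centred blind slot 42 x 15 mm, 22 deep, parallel to the wing; fits either way round. Origin: centre of underside. x along wing and slot, z up. Any yaw.
- spindle: Brass keyed spindle upright amid the dark double-slot carrier. Flat tongue 36 long, 10 thick, 20 mm tall, crest rounded, on a dark 42 mm wide collar. Origin: on the axis at the collar's top (34 mm above shelf), where the seated knob's underside rests. x along tongue, z up. Any yaw; stiff to turn (0.2 N m). Carrier slides stiffly (8 N) in its runner, whose rails, 30 mm tall, lie 69 mm either side.
- pale_knob: A pale yellow boxwood knob of the same outer shape and size as the rosewood one, with a black line on its wing and no slot. Not to be moved. Origin: centre of the underside, x along the wing.
- condenser: The clouded glass condenser: a low brass ring 68 mm in diameter with a domed whitish lens, 33 mm tall in all. Not to be moved. Origin: centre of the underside.
Mind the look-alikes: they are no part of the job. Several things look just like the rosewood_knob: the one meant starts farthest from the robot's base.

How it is judged:
By the outcome, as a careful person would: the job done as asked, in the order asked, and still so for the second after the job is handed in, with the robot touching nothing.
It also fails if it takes over 35 s, if anything falls off the work surface, if the arm or the gripper's body presses on something with over 40 N, if the wrist force passes 120 N, or if a joint passes its speed limit or range.

## Working session

There is one attempt and no reset: what is moved stays moved. The work goes in short steps, Python scripts to look and compute and a tool call to move; the robot and the scene stay as the last step left them, time stands still between calls to the robot, and variables do not carry over. Pictures are saved under pics/ and viewed, on a budget of 10 in all, crops included, one or two more only if the job needs it, and the job is handed in when it is done.

Besides the shell and the picture viewer there is one more tool, called after "Request:" as a command line: name --pt "numbers of a row" for each row, then --argument value for the rest. apply_moves: Moves the arm, as the interface text tells. Its arguments: {"type":"object","properties":{"moves":{"type":"array"},"grip_force":{"type":"number"}},"required":["moves"]}

```bash
mkdir -p pics
python3 - <<'E'
from rig import ctrl, vision
import cv2,json
s=ctrl.read_state();print(s,ctrl.nose_length)
for n in("top","scene"):
    m=vision.camera_model(n);print(n,m)
    cv2.imwrite(f"pics/{n}0.png",vision.camera(n)[:,:,::-1])
print(vision.camera_model("wrist"))
E
```

```text
{'t': 0.0, 'joint_positions': array([-1.38865887e+00,  9.19032150e-02,  1.23189546e+00,  3.46418703e-05,
        1.81979161e+00, -5.66969744e-02]), 'dq': array([-0.00095726, -0.00109992,  0.0005858 , -0.00058705,  0.00200276,
       -0.00172002]), 'joint_efforts': array([-3.39868908e-03, -4.58735383e+01, -4.18021452e+01, -5.49971319e-04,
        1.18689417e-02, -1.56785006e-05]), 'position': array([ 0.14190734, -0.58271869,  0.24411887]), 'eef_rot': array([-9.97904171e-04,  9.92877232e-01,  1.19137756e-01, -4.58468889e-05]), 'contact_force': array([-0.55908174,  1.04143329,  0.16609105]), 'torque': array([-0.05632957,  0.01817329,  0.01737652]), 'width': 0.08536606859071257} 0.014
top {'fovy': 43.46183180323269, 'cx': 277.1268350249614, 'cy': 204.56721991399186, 'position': array([0.39418707, 0.02027985, 1.00565687]), 'rotation': array([-0.01732019,  0.71632596, -0.69684439,  0.03138513])}
scene {'fovy': 50.963518201859976, 'cx': 273.49387991258413, 'cy': 207.90957597980818, 'position': array([ 1.04152157, -0.006286  ,  0.64148969]), 'rotation': array([-0.28003117,  0.66316093,  0.64411016, -0.2586933 ])}
{'fovy': 65.70646984690485, 'cx': 279.71390959654184, 'cy': 204.16935767238473, 'tool_from_camera': array([[ 1.72406313e-03, -9.46350881e-01, -3.23136252e-01,
         8.34765770e-02],
       [ 9.99998419e-01,  1.77253938e-03,  1.44261721e-04,
         4.32835395e-04],
       [ 4.36249526e-04, -3.23135990e-01,  9.46352441e-01,
        -1.27705030e-01],
       [ 0.00000000e+00,  0.00000000e+00,  0.00000000e+00,
         1.00000000e+00]])}
```

View pics/top0.png

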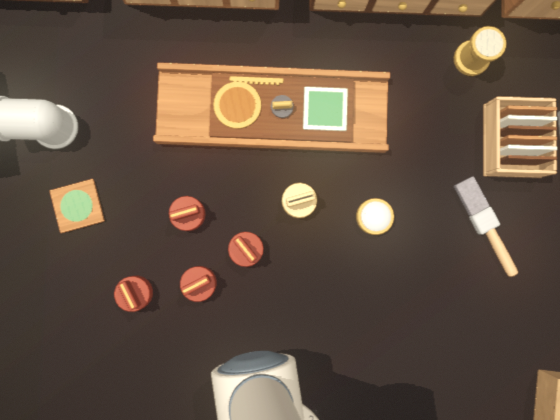

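View pics/scene0.png

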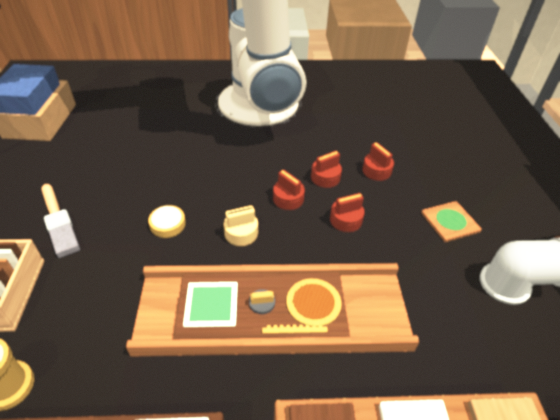

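The target is the red knob at about (187,214) in the top view, the farthest from the base. The spindle tongue is at (282,104), the pale knob at (299,200) and the condenser at (375,216). The runner lies along y.

```bash
cat > h.py <<'E'
import numpy as np, cv2
from rig import ctrl, vision
from scipy.spatial.transform import Rotation as R
def rot(q): return R.from_quat(np.r_[q[1:],q[0]]).as_matrix()
def take(name):
    s=ctrl.read_state(); im=vision.camera(name); return s,im
def cam(name,s=None):
    m=vision.camera_model(name); f=210/np.tan(np.radians(m["fovy"])/2)
    if name=="wrist":
        T=np.eye(4);T[:3,:3]=rot(s["eef_rot"]);T[:3,3]=s["position"];T=T@m["tool_from_camera"]
        return T[:3,:3],T[:3,3],f,m["cx"],m["cy"],True
    return rot(m["rotation"]),np.array(m["position"]),f,m["cx"],m["cy"],False
def ray(c,p,z):
    Rm,o,f,cx,cy,fish=c; v=np.array([p[0]-cx,p[1]-cy])/f
    if fish:
        r=np.linalg.norm(v); d=np.r_[v*np.sinc(r/np.pi),np.cos(r)]
    else: d=np.r_[v,1]
    d=Rm@d; return o+d*(z-o[2])/d[2]
def px(c,P):
    Rm,o,f,cx,cy,fish=c; d=Rm.T@(np.array(P)-o)
    if fish:
        r=np.arctan2(np.hypot(*d[:2]),d[2]); v=d[:2]/np.hypot(*d[:2])*r
    else: v=d[:2]/d[2]
    return v*f+[cx,cy]
def line(c,pts,z):
    """centre and yaw (deg) of a pixel blob (N,2) cast on plane z, by min-area rectangle"""
    P=np.array([ray(c,p,z)[:2] for p in pts])
    (ct,sz,_)=cv2.minAreaRect((P*1000).astype(np.float32))
    u,sv,vt=np.linalg.svd(P-P.mean(0),full_matrices=False); 
    return np.array(ct)/1000,P.mean(0),np.degrees(np.arctan2(vt[0,1],vt[0,0]))%180,sz
E
python3 - <<'E'
from h import *
for n in("top","scene"):
    im=cv2.imread(f"pics/{n}0.png");hsv=cv2.cvtColor(im,cv2.COLOR_BGR2HSV);c=cam(n)
    print(n,c[0][:,2])
    if n=="top":
        for p in [(187,214),(246,250),(198,285),(133,294)]:
            q=ray(c,p,.03);print(p,q,np.hypot(*q[:2]))
        print('pale',ray(c,(299,200),.03),'cond',ray(c,(375,216),.02),'tong',ray(c,(282,104),.054))
        roi=dict(knob=(165,192,210,236,.062),tongue=(270,94,294,116,.054))
    else: roi=dict(knob=(328,190,368,232,.062),tongue=(245,285,278,315,.054))
    for k,(a,b,e,g,z) in roi.items():
        sub=hsv[b:g,a:e]; m=(sub[...,0]>9)&(sub[...,0]<32)&(sub[...,1]>90)&(sub[...,2]>120)
        y,x=np.nonzero(m); print(k,len(x),(x.mean()+a,y.mean()+b),line(c,np.c_[x+a,y+b],z))
E
```

```text
top [ 0.06910292 -0.0189273  -0.99742997]
(187, 214) [0.43960736 0.16779053 0.03      ] 0.4705404277461226
(246, 250) [0.37624307 0.05687851 0.03      ] 0.38051808235647006
(198, 285) [0.31006861 0.14270114 0.03      ] 0.34132998090127936
(133, 294) [0.29081613 0.26033175 0.03      ] 0.39031607947789704
pale [ 0.47144056 -0.03866616  0.03      ] cond [ 0.44614243 -0.18297589  0.02      ] tong [ 0.64531165 -0.00175324  0.054     ]
knob 111 (np.float64(182.85585585585585), np.float64(211.8918918918919)) (array([0.44174579, 0.17026849]), array([0.44168384, 0.17046912]), np.float64(108.0886071504117), (7.193757057189941, 48.313743591308594))
tongue 293 (np.float64(281.5665529010239), np.float64(103.10238907849829)) (array([ 0.64438782, -0.00089827]), array([ 0.64696672, -0.00091829]), np.float64(93.60624430952706), (39.157588958740234, 42.44477081298828))
scene [-0.70385243  0.0381575  -0.70932064]
knob 104 (np.float64(349.96153846153845), np.float64(197.2403846153846)) (array([0.44031454, 0.17173628]), array([0.44055246, 0.17191769]), np.float64(109.07084519567435), (11.795470237731934, 48.694984436035156))
tongue 732 (np.float64(260.9890710382514), np.float64(297.1530054644809)) (array([ 0.65837982, -0.00162838]), array([ 0.65454269, -0.00139028]), np.float64(83.7914819030982), (51.193145751953125, 52.82870101928711))
```

Request:
apply_moves --pt "2.4 2.9 0 0 0 0.07 8.5" --pt "2.4 2.9 0 0 0 0.07 8.5" --pt "2.4 2.9 0 0 0 0.07 8.5" --pt "2.4 2.9 0 0 0 0.07 8.5" --pt "2.4 2.9 0 0 0 0.07 8.5" --pt "2.4 2.9 0 0 0 0.07 8.5" --pt "2.4 2.9 0 0 0 0.07 8.5" --pt "2.4 2.9 0 0 0 0.07 8.5" --pt "2.4 2.9 0 0 0 0.07 8.5" --pt "2.4 2.9 0 0 0 0.07 8.5"

```text
t: 0.93
position: [0.3826, -0.2913, 0.2449]
eef_rot: [-0.0, 0.891, 0.454, -0.0]
contact_force: [-0.2, -0.6, -0.3]
width: 0.0849
```

Request:
apply_moves --pt "2.4 2.9 0 0 0 0.07 8.5" --pt "2.4 2.9 0 0 0 0.07 8.5" --pt "2.4 2.9 0 0 0 0.07 8.5" --pt "2.4 2.9 0 0 0 0.07 8.5" --pt "2.4 2.9 0 0 0 0.07 8.5" --pt "2.4 2.9 0 0 0 0.07 8.5" --pt "2.4 2.9 0 0 0 0.07 8.5" --pt "2.4 2.9 0 0 0 0.07 8.5" --pt "2.4 2.9 0 0 0 0.07 8.5" --pt "0 0 0 0 0 0.07 8.5"

```text
t: 1.77
position: [0.6003, -0.0266, 0.2427]
eef_rot: [-0.002, 0.679, 0.734, 0.0]
contact_force: [0.9, -0.1, 0.2]
width: 0.085
```

Run:
```python
from h import *
s,im=take("wrist");cv2.imwrite("pics/w1.png",im[:,:,::-1]);np.save("w1.npy",s,allow_pickle=True)
print(s["t"],s["position"],s["eef_rot"]);c=cam("wrist",s);print(px(c,(.645,-.001,.054)))
```

```text
1.7667 [ 0.60027638 -0.02656101  0.24267495] [-1.85667389e-03  6.79279691e-01  7.33877092e-01  2.59729397e-04]
[326.53225094 160.02337482]
```

View pics/w1.png

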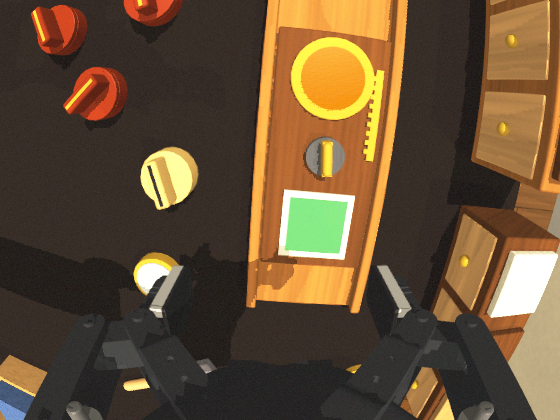

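Wrist view: brass tongue at about (326,158) on a grey collar, which matches the predicted pixel (326.5,160). I'll measure it, plus the carrier edges as a yaw check.

Run:
```python
from h import *
s=np.load("w1.npy",allow_pickle=True).item();c=cam("wrist",s)
im=cv2.imread("pics/w1.png");hsv=cv2.cvtColor(im,cv2.COLOR_BGR2HSV)
a,b,e,g=300,132,352,184
sub=hsv[b:g,a:e]
m=((sub[...,0]>18)&(sub[...,0]<35)&(sub[...,1]>120)&(sub[...,2]>110)).astype(np.uint8)
n,l,st,ct=cv2.connectedComponentsWithStats(m);i=1+np.argmax(st[1:,4]);print(st[i])
y,x=np.nonzero(l==i)
for z in(.044,.054):print(line(c,np.c_[x+a,y+b],z))
br=(l==i)&(sub[...,2]>200);y,x=np.nonzero(br);print(len(x),line(c,np.c_[x+a,y+b],.054))
g2=(sub[...,1]<70)&(sub[...,2]<170)&(sub[...,2]>50)
y,x=np.nonzero(g2|(l==i));
h=cv2.convexHull(np.c_[x+a,y+b].astype(np.float32))
P=np.array([ray(c,p,.034)[:2]*1000 for p in h[:,0]],np.float32);print("collar",cv2.fitEllipse(P),cv2.minEnclosingCircle(P))
cv2.imwrite("pics/w1c.png",cv2.resize(np.hstack([im[b:g,a:e],cv2.merge([(l==i).astype(np.uint8)*255]*2+[br.astype(np.uint8)*255])]),None,fx=7,fy=7,interpolation=0))
t=cv2.imread("pics/top0.png")
```

```text
[ 21   8  12  37 415]
(array([ 0.64635406, -0.00091632]), array([ 6.46051176e-01, -5.97619308e-04]), np.float64(95.44100570531631), (11.400157928466797, 37.83443832397461))
(array([0.64475812, 0.00082268]), array([0.64446465, 0.00113161]), np.float64(95.44100570531633), (11.051192283630371, 36.6758918762207))
332 (array([6.45332581e-01, 3.83150101e-04]), array([6.45484934e-01, 5.49162807e-04]), np.float64(95.24537614438742), (10.019299507141113, 35.698673248291016))
collar ((645.9563598632812, -1.0725349187850952), (41.18449783325195, 42.65934753417969), 28.739208221435547) ((646.470458984375, -1.455039143562317), 21.8065242767334)
```

View pics/w1c.png

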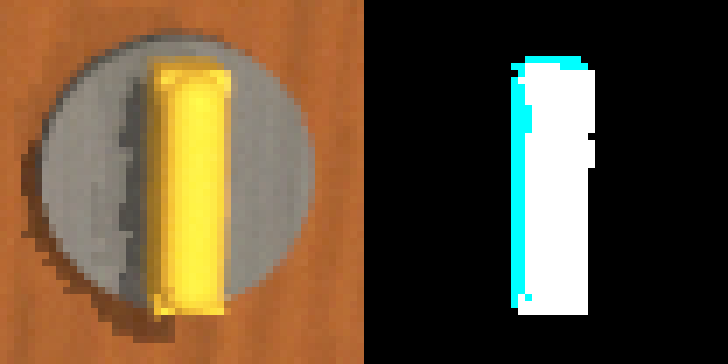

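The spindle is at about (0.6457, −0.0003) with the tongue at 95.3°. Next is the knob.

Request:
apply_moves --pt "-2.0 2.5 -0.5 0 0 0.03 8.5" --pt "-2.0 2.5 -0.5 0 0 0.03 8.5" --pt "-2.0 2.5 -0.5 0 0 0.03 8.5" --pt "-2.0 2.5 -0.5 0 0 0.03 8.5" --pt "-2.0 2.5 -0.5 0 0 0.03 8.5" --pt "-2.0 2.5 -0.5 0 0 0.03 8.5" --pt "-2.0 2.4 -0.5 0 0 0.03 8.5" --pt "-1.8 2.4 -0.5 0 0 0.03 8.5" --pt "0 0 0 0 0 0 8.5" --pt "0 0 0 0 0 0 8.5"

```text
t: 2.65
position: [0.4391, 0.1663, 0.2051]
eef_rot: [0.0, 0.59, 0.807, -0.0]
contact_force: [0.2, 0.3, -0.4]
width: 0.0848
```

Run:
```python
from h import *
s,im=take("wrist");im=im[:,:,::-1].copy();c=cam("wrist",s)
print(s["t"],s["position"],s["eef_rot"],np.degrees(2*np.arctan2(s["eef_rot"][2],s["eef_rot"][1])));p0=px(c,(.441,.171,.062));print(p0)
hsv=cv2.cvtColor(im,cv2.COLOR_BGR2HSV)
m=((hsv[...,0]>9)&(hsv[...,0]<32)&(hsv[...,1]>90)&(hsv[...,2]>120)).astype(np.uint8)
n,l,st,ct=cv2.connectedComponentsWithStats(m)
i=1+np.argmin(np.hypot(*(ct[1:]-p0).T)+1e4*(st[1:,4]<60))
y,x=np.nonzero(l==i);print(st[i],ct[i],line(c,np.c_[x,y],.062))
red=(((hsv[...,0]<9)|(hsv[...,0]>170))&(hsv[...,1]>120)&(hsv[...,2]>50)).astype(np.uint8)
y,x=np.nonzero(red);k=np.hypot(x-p0[0],y-p0[1])<130
print('red box',x[k].min(),x[k].max(),y[k].min(),y[k].max())
cv2.imwrite("pics/w2.png",im)
```

```text
2.65 [0.43906625 0.16625499 0.20513154] [ 1.74260043e-04  5.90086459e-01  8.07340029e-01 -1.31384419e-04] 107.67371028919065
[283.14272682 189.41529232]
[280 164   7  52 332] [283.         189.36746988] (array([0.44105106, 0.17037888]), array([0.44092785, 0.17084031]), np.float64(109.20601217719748), (5.26045036315918, 46.25503921508789))
red box 154 315 134 284
```

View pics/w2.png

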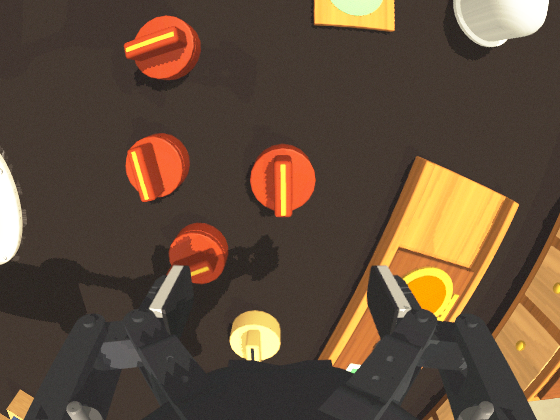

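Wrist view: the target's wing line is at (283,189), nearly aligned with the tool. The neighbouring knob is clear of the fingers. Descending to grasp.

Request:
apply_moves --pt "0.2 0.4 -2.0 0 0 0.02 5" --pt "0 0 -3.0 0 0 0 5" --pt "0 0 -3.0 0 0 0 5" --pt "0 0 -3.0 0 0 0 5" --pt "0 0 -2.5 0 0 0 5" --pt "0 0 -1.5 0 0 0 5" --pt "0 0 -0.5 0 0 0 5" --pt "0 0 0 0 0 0 5" --pt "0 0 0 0 0 0 5" --grip_force 40

```text
t: 3.45
position: [0.4428, 0.1694, 0.0513]
eef_rot: [0.0, 0.583, 0.813, 0.0]
contact_force: [-0.2, 0.3, 0.0]
width: 0.0501
```

Request:
apply_moves --pt "0 0 0 0 0 0 1" --pt "0 0 0 0 0 0 1" --pt "0 0 0 0 0 0 1" --pt "0 0 0 0 0 0 1" --pt "0 0 0 0 0 0 1" --pt "0 0 0 0 0 0 1" --pt "0 0 0 0 0 0 1" --pt "0 0 0 0 0 0 1" --grip_force 40

```text
t: 4.12
position: [0.4429, 0.1703, 0.0518]
eef_rot: [0.001, 0.582, 0.813, 0.001]
contact_force: [0.2, -0.1, 5.9]
width: 0.0151
```

Request:
apply_moves --pt "0 0 1.0 0 0 0 1" --pt "0 0 2.5 0 0 0 1" --pt "0 0 3.5 0 0 0 1" --pt "0 0 3.0 0 0 0 1" --pt "1.5 -1.4 0 0 0 -0.03 1" --pt "2.4 -2.0 0 0 0 -0.03 1" --pt "2.4 -2.0 0 0 0 -0.03 1" --pt "2.4 -2.0 0 0 0 -0.03 1" --pt "2.4 -2.0 0 0 0 -0.03 1" --pt "2.4 -2.0 0 0 0 -0.03 1"

```text
t: 4.95
position: [0.5775, 0.055, 0.1501]
eef_rot: [-0.0, 0.653, 0.757, -0.0]
contact_force: [0.1, 0.4, -1.0]
width: 0.0154
```

Request:
apply_moves --pt "2.4 -2.0 0 0 0 -0.03 1" --pt "2.4 -2.0 0 0 0 -0.026 1" --pt "1.2 -1.2 0 0 0 0 1" --pt "0.7 -0.4 0 0 0 0 1" --pt "0 0 0 0 0 0 1" --pt "0 0 0 0 0 0 1" --pt "0 0 0 0 0 0 1"

```text
t: 5.53
position: [0.6432, 0.0011, 0.1504]
eef_rot: [-0.0, 0.673, 0.739, -0.0]
contact_force: [0.3, 0.7, -1.4]
width: 0.0155
```

Run:
```python
from h import *
s,im=take("wrist");im=im[:,:,::-1].copy()
np.save("w3.npy",s,allow_pickle=True)
_,im2=take("scene")
print(s["t"],s["position"],s["eef_rot"],np.degrees(2*np.arctan2(s["eef_rot"][2],s["eef_rot"][1])),s["contact_force"],s["width"])
c=cam("wrist",s);print(px(c,s["position"]),px(c,(.6457,-.0003,.034)))
cv2.imwrite("pics/w3.png",im);cv2.imwrite("pics/s3.png",im2[:,:,::-1])
cv2.imwrite("pics/v3.png",np.hstack([cv2.resize(im,None,fx=.72,fy=.72),cv2.resize(im2[140:390,120:395,::-1],(390,302))]))
```

```text
5.5333 [0.64318785 0.00113858 0.15036113] [-4.38551141e-04  6.73423608e-01  7.39256688e-01 -4.55387108e-05] 95.33628265380169 [ 0.28801887  0.7259252  -1.42389917] 0.01547137613651274
[279.10561145 284.62197163] [282.3291607  205.83830447]
```

View pics/v3.png

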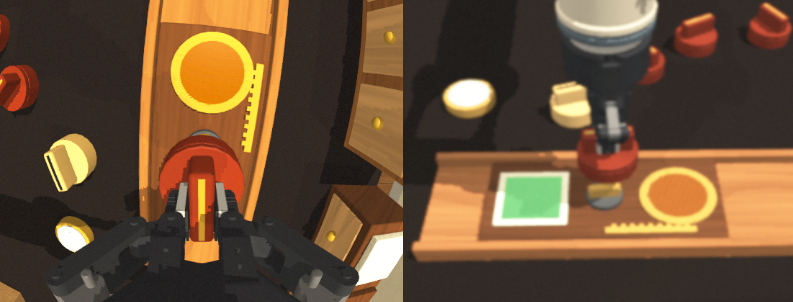

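Left panel: the knob is held level and its brass line is visible between the fingers, with the collar just peeking out beyond the hub. Right panel: the knob sits above the tongue. Measuring the in-hand offset.

Run:
```python
from h import *
s=np.load("w3.npy",allow_pickle=True).item();c=cam("wrist",s);im=cv2.imread("pics/w3.png");hsv=cv2.cvtColor(im,cv2.COLOR_BGR2HSV)
m=((hsv[...,0]>9)&(hsv[...,0]<32)&(hsv[...,1]>90)&(hsv[...,2]>120)).astype(np.uint8)
m[:, :255]=0;m[:,305:]=0;m[:235]=0;m[345:]=0
n,l,st,ct=cv2.connectedComponentsWithStats(m);print(st[1:],ct[1:])
i=1+np.argmax(st[1:,4]);y,x=np.nonzero(l==i)
r=line(c,np.c_[x,y],s["position"][2]+.0102);print(r)
d=np.r_[r[0]-s["position"][:2],0];print("crest offset in tool",rot(s["eef_rot"]).T@d)
# hub far edge (z of hub top = tcp-.0218)
red=(((hsv[...,0]<9)|(hsv[...,0]>170))&(hsv[...,1]>120)&(hsv[...,2]>60)).astype(np.uint8);red[:170]=0;red[300:]=0;red[:,:200]=0;red[:,360:]=0
n,l,st,ct=cv2.connectedComponentsWithStats(red);i=1+np.argmax(st[1:,4]);y,x=np.nonzero(l==i)
T=[(xx,y[x==xx].min()) for xx in range(x.min()+8,x.max()-8,3)]
P=np.array([ray(c,p,s["position"][2]-.0218)[:2] for p in T])
A=np.c_[2*P,np.ones(len(P))];o=np.linalg.lstsq(A,(P**2).sum(1),rcond=None)[0];print("circle",o[:2],np.sqrt(o[2]+o[0]**2+o[1]**2))
from scipy.optimize import least_squares
q=least_squares(lambda q:np.hypot(*(P-q).T)-.032,P.mean(0)-[0,.02],loss='soft_l1',f_scale=.001).x;print(q,rot(s["eef_rot"]).T@np.r_[q-s["position"][:2],0])
```

```text
[[ 256  248   48   97 1407]
 [ 302  253    1    1    1]
 [ 263  320    1    1    1]
 [ 296  322    1    2    2]] [[279.60270078 307.52025586]
 [302.         253.        ]
 [263.         320.        ]
 [296.         322.5       ]]
(array([ 0.64356592, -0.00102089]), array([ 0.64407518, -0.00578444]), np.float64(95.18939673888025), (22.746658325195312, 52.843650817871094))
crest offset in tool [-2.18527425e-03  1.75600002e-04 -1.39845281e-06]
circle [0.64213432 0.01491852] 0.02647320403514951
[0.64287626 0.00876105] [7.61841192e-03 3.98662840e-04 4.21022649e-06]
```

Run:
```python
from h import *
s=np.load("w3.npy",allow_pickle=True).item();c=cam("wrist",s);im=cv2.imread("pics/w3.png");hsv=cv2.cvtColor(im,cv2.COLOR_BGR2HSV)
k=im[170:350,200:360].copy();k=cv2.resize(k,None,fx=3,fy=3,interpolation=0)
Rm=rot(s["eef_rot"])
def dr(pt,col):
    p=(px(c,s["position"]+Rm@np.array(pt))-[200,170])*3; cv2.circle(k,tuple(int(v) for v in p),2,col,-1)
for a in np.linspace(0,2*np.pi,60):
    dr((.032*np.cos(a),.032*np.sin(a),.0218),(255,255,0)); dr((.032*np.cos(a),.032*np.sin(a),.0518),(0,255,0))
for a in(-.026,.026):
    for b in (-.008,.008): dr((a,b,-.0102),(255,0,255))
sc=cv2.imread("pics/s3.png")[200:300,200:320]
cv2.imwrite("pics/v4.png",np.hstack([k[:504],cv2.resize(sc,(318,504))[:, :320]]))
```

```text
(no output)
```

View pics/v4.png

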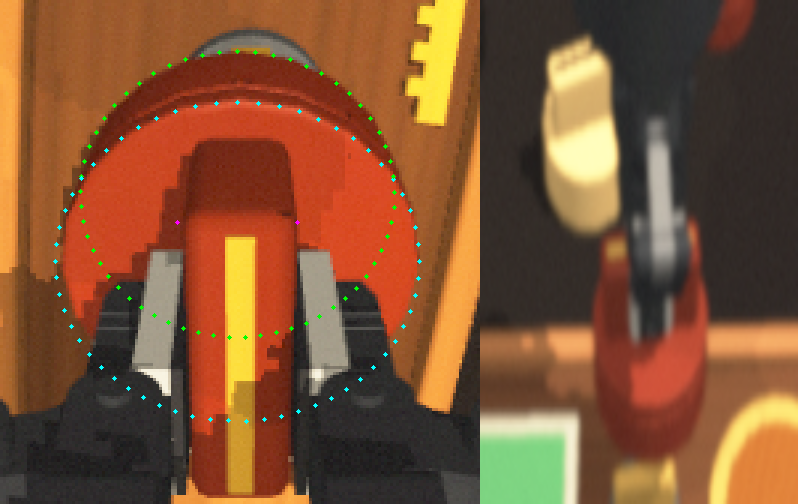

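The overlay fits: the knob is upright in the grip, about 1 mm along +tool x. I'll do one check of the collar cap to refine the spindle's x.

Run:
```python
from h import *
from scipy.optimize import least_squares
s=np.load("w3.npy",allow_pickle=True).item();c=cam("wrist",s);im=cv2.imread("pics/w3.png");hsv=cv2.cvtColor(im,cv2.COLOR_BGR2HSV)
b,a=174,255;sub=hsv[b:195,a:315];m=(sub[...,1]<90)&(sub[...,2]>50)
E=[(x+a,np.nonzero(m[:,x])[0].min()+b) for x in range(m.shape[1]) if m[:,x].sum()>0]
print(E)
P=np.array([ray(c,p,.034)[:2] for p in E])
print(least_squares(lambda q:np.hypot(*(P-q).T)-.021,[.646,0],loss='soft_l1',f_scale=.0005).x)
for n in ("top","scene"):
    im=cv2.imread(f"pics/{n}0.png");hsv=cv2.cvtColor(im,cv2.COLOR_BGR2HSV);cc=cam(n)
    p=px(cc,(.646,-.0005,.034)).astype(int);w=22;sub=hsv[p[1]-w:p[1]+w,p[0]-w:p[0]+w]
    m=((sub[...,1]<80)&(sub[...,2]<150)&(sub[...,2]>40)).astype(np.uint8)
    y,x=np.nonzero(m);h=cv2.convexHull(np.c_[x,y].astype(np.float32))[:,0]+p-w
    Q=np.array([ray(cc,q,.034)[:2] for q in h]);print(n,len(x),least_squares(lambda q:np.hypot(*(Q-q).T)-.021,[.646,0],loss='soft_l1',f_scale=.0005).x)
```

```text
[(264, np.int64(188)), (265, np.int64(187)), (266, np.int64(186)), (267, np.int64(185)), (268, np.int64(185)), (269, np.int64(184)), (270, np.int64(183)), (271, np.int64(183)), (272, np.int64(182)), (273, np.int64(182)), (274, np.int64(181)), (275, np.int64(181)), (276, np.int64(181)), (277, np.int64(181)), (278, np.int64(180)), (279, np.int64(180)), (280, np.int64(180)), (281, np.int64(180)), (282, np.int64(180)), (283, np.int64(180)), (284, np.int64(180)), (285, np.int64(180)), (286, np.int64(180)), (287, np.int64(180)), (288, np.int64(180)), (289, np.int64(180)), (290, np.int64(181)), (291, np.int64(181)), (292, np.int64(181)), (293, np.int64(182)), (294, np.int64(182)), (295, np.int64(183)), (296, np.int64(183)), (297, np.int64(184)), (298, np.int64(185)), (299, np.int64(185)), (300, np.int64(186)), (301, np.int64(187)), (302, np.int64(188)), (303, np.int64(190)), (304, np.int64(191)), (305, np.int64(193))]
[ 6.46032726e-01 -6.18307979e-05]
top 63 [ 0.6466318  -0.00165661]
scene 164 [ 6.49955437e-01 -5.47741623e-04]
```

Request:
apply_moves --pt "0.3 -0.2 -0.5 0 0 0 1" --pt "0 0 -1.5 0 0 0 1" --pt "0 0 -1.4 0 0 0 1" --pt "0 0 -0.6 0 0 0 1" --pt "0 0 0 0 0 0 1" --pt "0 0 0 0 0 0 1" --pt "0 0 0 0 0 0 1" --pt "0 0 0 0 0 0 1"

```text
t: 6.3
position: [0.6474, -0.002, 0.1114]
eef_rot: [0.001, 0.674, 0.739, 0.001]
contact_force: [0.3, 0.7, -0.8]
width: 0.0152
```

Request:
apply_moves --pt "-0.13 0.07 -0.3 0 0 0 1" --pt "0 0 0 0 0 0 1" --pt "0 0 0 0 0 0 1" --pt "0 0 0 0 0 0 1"

```text
t: 6.63
position: [0.6456, -0.0013, 0.1074]
eef_rot: [0.0, 0.674, 0.739, 0.0]
contact_force: [0.4, 0.5, -2.0]
width: 0.0153
```

Request:
apply_moves --pt "0 0 -0.3 0 0 0 1" --pt "0 0 -0.2 0 0 0 1" --pt "0 0 -0.1 0 0 0 1" --pt "0 0 0 0 0 0 1"

```text
t: 6.97
position: [0.6454, -0.0013, 0.1006]
eef_rot: [-0.0, 0.674, 0.739, -0.0]
contact_force: [-0.6, 0.3, -1.5]
width: 0.0156
```

TCP is 5 mm past the tongue crest with no contact force, so the slot is entering.

Request:
apply_moves --pt "0 0 -0.3 0 0 0 1" --pt "0 0 -0.3 0 0 0 1" --pt "0 0 -0.3 0 0 0 1" --pt "0 0 -0.2 0 0 0 1" --pt "0 0 0 0 0 0 1" --pt "0 0 0 0 0 0 1"

```text
t: 7.47
position: [0.6455, -0.0013, 0.09]
eef_rot: [-0.0, 0.674, 0.739, -0.0]
contact_force: [0.2, 0.7, -1.8]
width: 0.0153
```

Request:
apply_moves --pt "0 0 -0.15 0 0 0 1" --pt "0 0 -0.1 0 0 0 1" --pt "0 0 -0.1 0 0 0 1" --pt "0 0 0 0 0 0 1" --pt "0 0 0 0 0 0 1"

```text
t: 7.88
position: [0.6456, -0.0013, 0.0867]
eef_rot: [-0.0, 0.674, 0.739, -0.0]
contact_force: [0.4, -0.4, -1.0]
width: 0.0156
```

Request:
apply_moves --pt "0 0 -0.05 0 0 0 1" --pt "0 0 -0.05 0 0 0 1" --pt "0 0 -0.05 0 0 0 1" --pt "0 0 0 0 0 0 1" --pt "0 0 0 0 0 0 1"

```text
t: 8.3
position: [0.6457, -0.0013, 0.0859]
eef_rot: [0.0, 0.674, 0.739, 0.0]
contact_force: [-1.5, -0.2, 2.7]
width: 0.0152
```

Contact is starting at the expected seat height (0.0858). I'll press slightly further to confirm.

Request:
apply_moves --pt "0 0 -0.05 0 0 0 1" --pt "0 0 -0.05 0 0 0 1" --pt "0 0 0 0 0 0 1" --pt "0 0 0 0 0 0 1"

```text
t: 8.63
position: [0.6458, -0.0013, 0.0858]
eef_rot: [0.0, 0.674, 0.739, 0.0]
contact_force: [-3.9, -1.1, 7.0]
width: 0.0151
```

Seated: z has stopped at 0.0858 and the force is up to 7 N. Releasing and retreating straight up.

Request:
apply_moves --pt "0 0 0.05 0 0 0 2" --pt "0 0 0 0 0 0 3" --pt "0 0 0 0 0 0 4" --pt "0 0 0 0 0 0 5" --pt "0 0 0 0 0 0 5" --pt "0 0 0 0 0 0 5" --pt "0 0 1.0 0 0 0 5" --pt "0 0 2.5 0 0 0 5" --pt "0 0 3.0 0 0 0 5" --pt "0 0 3.0 0 0 0 5"

```text
t: 9.47
position: [0.6452, -0.0013, 0.1809]
eef_rot: [-0.001, 0.674, 0.739, -0.0]
contact_force: [0.6, -0.3, 0.2]
width: 0.0499
```

Request:
apply_moves --pt "-2 0 2.0 0 0 0 5" --pt "-3 0 1 0 0 0 5" --pt "-3 0 0 0 0 0 5" --pt "-3 0 0 0 0 0 5" --pt "0 0 0 0 0 0 5" --pt "0 0 0 0 0 0 5"

```text
t: 9.97
position: [0.5349, -0.0012, 0.2111]
eef_rot: [0.001, 0.674, 0.739, 0.001]
contact_force: [-0.1, 0.3, 0.0]
width: 0.0501
```

Run:
```python
from h import *
s,a=take("wrist");_,b=take("scene");_,t=take("top");c=cam("wrist",s)
print(s["t"],s["position"],s["contact_force"],s["width"])
im=a[:,:,::-1].copy();p0=px(c,(.646,-.0003,.096));print(p0)
hsv=cv2.cvtColor(im,cv2.COLOR_BGR2HSV);m=((hsv[...,0]>18)&(hsv[...,0]<35)&(hsv[...,1]>90)&(hsv[...,2]>150)).astype(np.uint8)
n,l,st,ct=cv2.connectedComponentsWithStats(m);i=1+np.argmin(np.hypot(*(ct[1:]-p0).T)+1e4*(st[1:,4]<60))
y,x=np.nonzero(l==i);print(st[i],line(c,np.c_[x,y],.096))
ct_=cam("top");b0=cv2.imread("pics/top0.png")
for n,q in(("pale",(299,200)),("cond",(375,216))):
    w=25;f=lambda I:I[q[1]-w:q[1]+w,q[0]-w:q[0]+w].astype(float);print(n,"mean abs diff",np.abs(f(b0)-f(t[:,:,::-1])).mean())
cv2.imwrite("pics/v5.png",np.hstack([cv2.resize(im,(400,300)),cv2.resize(b[150:360,120:400,::-1],(400,300))]))
```

```text
9.9667 [ 0.53488454 -0.00122641  0.21108423] [-0.06873403  0.34944769  0.01828636] 0.05011453143546382
[409.96806497 214.7286578 ]
[405 189  11  51 237] (array([ 6.45962891e-01, -2.94208527e-04]), array([6.45924931e-01, 1.37781267e-04]), np.float64(95.67998254503972), (4.527660846710205, 45.297298431396484))
pale mean abs diff 33.39053333333333
cond mean abs diff 62.20986666666667
```

View pics/v5.png

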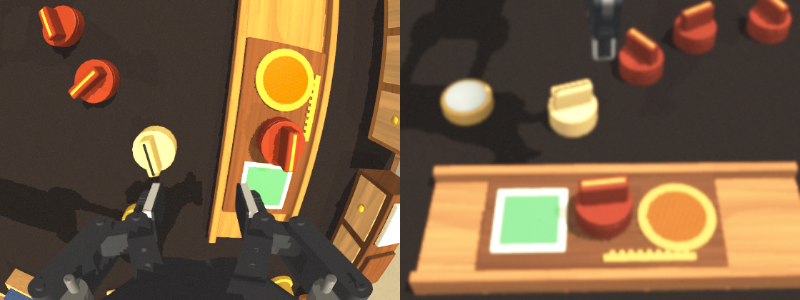

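The views show the knob upright on the collar. Its crest, cast at the seated height, is at (0.6460, −0.0003) and 95.7°, matching the spindle. Handing in.

```bash
python3 -c "
from rig import ctrl;print(ctrl.finish_job())"
```

```text
the job is handed in; nothing more can be done
None
```

The rosewood knob farthest from the base is back on the spindle, fully home and upright, and I handed the job in at about 10 s of robot time. I turned it to about 95° to match the tongue, lowered it, and let go only once it was seated.

- **Seating:** while lowering, the tool met no resistance until it stopped at 0.0858 m, the computed seat height, where the force rose to 7 N.
- **After release:** the wrist camera puts the wing line at (0.646, −0.000) and 95.7°. I measured the spindle at (0.646, −0.000) and 95.3°. The gripper was clear and touching nothing.
- **Failed check:** comparing before and after top views did not confirm that the pale knob and condenser stayed put. The pictures differ there, most likely because of the arm and its shadow. In the final scene view both look upright and in place, and no unexpected contact force showed in any reading.
- **Disagreement:** the scene camera put the spindle's collar about 4 mm farther out in x than the wrist camera did. I used the wrist value, and the fit bore it out.

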